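# Shut the microcentrifuge and start the spin

## Task

The microcentrifuge is loaded and its lid stands open: with your fingertips, gently push the lid down from its outside until it is fully shut, without slamming it, and only then give the green start key a light press and let it go. Do not press the red, blue or white keys, and leave the blood tubes and all the other loose things on the bench where they are; nothing is to be gripped or picked up.

Things in the scene. Friction and masses are not known exactly. Their poses are not given: they have to be found in the camera images.
- centrifuge: White bench-top microcentrifuge, fixed, 260 deep (x) x 226 wide (y) x 120 mm high when shut. Origin under its middle on the bench, front towards its -x, z up. Housing top at 100 mm with the rotor chamber. In front a panel 83 mm deep slopes down to the front by 0.27 rad (from 95 to 73 mm high) with a display and a row of four square keys, 46 mm pitch, from +y to -y: white, green, red, blue.
- lid (a joint): Lid's hinge at the rear, rad: 0 = fully shut, grows as it opens; 0.9 to 1.3 at the start, stop at 1.45. Stiff friction hinge: the lid stays where it is left, does not fall or latch by itself; 1 to 5 N near its free edge moves it. Lid: white plate with clear window, 170 mm from hinge to free edge, 200 mm wide, 20 mm thick (100 to 120 mm above the bench when shut), 0.4 kg; grey seal under it.
- lid_hinge (a point): Middle of the lid's hinge line, at the plane of the lid's underside: 116 mm behind the centrifuge's origin, 100 mm above the bench; the hinge line runs along the centrifuge's y.
- lid_push (a point): Point on the lid's outer face (its top when shut), on its middle line, 145 mm from the hinge and 25 mm from the free edge; moves with the lid. Its z axis points straight out of the outer face, its x axis along the lid towards the hinge.
- start_key (a joint): Travel of the green start key (white triangle), m: 0 = up, 0.005 = bottomed; a light spring, about 3.3 N at 2.5 mm and 5.8 N when bottomed; it springs back when let go. The centrifuge takes the command at 2.5 mm.
- start_top (a point): Middle of the top of the green start key: a 26 x 26 mm cap standing 8.5 mm proud of the panel. Its z axis is the panel's normal (leaning 0.27 rad from vertical towards the front); the key moves down along it.
- stop_key (a joint): Travel of the red stop key (white square), m; like the start key. To be left alone.
- stop_top (a point): Middle of the top of the red stop key, 46 mm to the -y side of the green one.
- short_key (a joint): Travel of the blue short-spin key, m; like the start key. To be left alone.
- short_top (a point): Middle of the top of the blue key, 92 mm to the -y side of the green one.
- open_key (a joint): Travel of the white lid-release key, m; like the start key. To be left alone.
- open_top (a point): Middle of the top of the white key, 46 mm to the +y side of the green one.
- tube_rack: White foam block rack, fixed, 100 x 100 x 40 mm, beside the centrifuge, with three blood tubes standing in it, their caps up to 83 mm above the bench. Origin: middle of its underside.
- vial0: Amber glass bottle with blue cap and paper label, 42 mm across, 75 mm high, loose. Origin: middle of its underside.
- vial1: Small amber glass bottle with aluminium cap, 34 mm across, 60 mm high, loose. Origin: middle of its underside.
- jar: Clear specimen jar with yellow screw lid, 58 mm across, 62 mm high, loose. Origin: middle of its underside.
- timer: White laboratory timer standing upright, 62 mm wide (its y), 34 mm deep, 62 mm high, loose. Origin: under its middle.
- slide_box: Flat blue microscope slide box lying on the bench, 85 x 100 x 26 mm, loose. Origin: middle of its underside.
- tube0_mid (a point): Middle of a capped blood tube (purple cap 16 mm across, 77 mm long), upright and loose in the rack, 44 mm above the bench.
- tube1_mid (a point): Middle of a capped blood tube (purple cap 16 mm across, 77 mm long), upright and loose in the rack, 44 mm above the bench.
- tube2_mid (a point): Middle of a capped blood tube (purple cap 16 mm across, 77 mm long), upright and loose in the rack, 44 mm above the bench.

How it is judged:
By the outcome, as a careful person would: the job done as asked, in the order asked, and still so for the second after the job is handed in, with the robot touching nothing.
It also fails if it takes over 48 s, if anything falls off the work surface, if the arm or the gripper's body presses on something with over 40 N, if the wrist force passes 120 N, or if a joint passes its speed limit or range.

## Robot

A 7-joint arm with a two-finger parallel gripper is mounted at the origin on the work surface. World frame = base frame: x ahead of the robot, y to its left, z up, the work surface at z = 0. Lengths are in mm, angles in rad, forces in N, time in s.
With the tool pointing down it reaches from about 400 to 850 mm from the base axis. Payload 6.9 kg.
Tool frame: the origin (TCP) lies on the centre line of the jaws, within the pads' length; the fingertips stand arm.finger_overhang ahead of it and the grasp point (between the pads) lies 6 mm ahead of it (arm.finger_overhang is the distance from the TCP to the fingertips, in mm); z points along the fingers, y is the direction in which the jaws open and shut (so a half turn about z gives the same grasp; the last joint's range is limited). The gripper opens to 85 mm and grips with 20 to 120 N. Pads are 22 mm wide; open, the fingers measure 114 mm over their backs; the gripper's body (76 mm by 85 mm) begins 54 mm behind the grasp point. The pads swing forward as they close: fully open they stand 13 mm farther back than shut.
Start: joints at [1.44, 0.507, -0.238, 1.5, 0.126, 1.149, -0.155], TCP at [145.984, -607.701, 256.275] pointing down, gripper open.
Joint ranges: [-3.08, 3.08], [-0.24, 2.05], [-1.43, 1.35], [0, 2.5], [-1.52, 4.66], [0.17, 1.96], [-2.89, 2.89]. Speed limits (rad/s): [2.39, 2.39, 3.14, 3.14, 3.14, 3.14, 3.14].

## Interface

Orientations are given as a unit quaternion [x, y, z, w].
In Python, from workcell import arm, read_camera, get_calibration gives the robot as it stands.
- The arm moves only by the tool servo_tool, never from a script. Its argument "commands" is a list that holds one entry, the list of rows, each a list of 6 numbers: the shift along the tool's x, y, z in m, then the turn, a rotation vector about the tool's x, y, z in rad. In form: [[[x, y, z, wx, wy, wz], ...]]. A call has exactly 10 rows; each row is the pose to reach, as a shift and turn from the pose commanded when the call began, along the tool's axes at that moment; what a row does not reach only later rows make up. A row lasts 1/12 s, in which the tool goes at most 41.7 mm and 7.16 degrees, less where a joint would pass 70% of its speed; a pose out of reach is approached as far as the arm can. A call with a gripper value outside its range is refused whole. "claw" is the finger opening in m, from 0 to 0.0854, set as the call begins (left out, the last holds). The fingers move at their own pace and stop on an object; "squeeze" is the grip in N (left out, the last holds). Time passes only in rows, so rows that repeat a pose let the fingers close, or fill a call up. It gives the time, the measured TCP pose, the force and the opening at its end, in the units of the state.
- arm.read_state(): the state, without advancing time (a new reading comes with each control period).
- read_camera(name): name is "side" or "top" or "wrist"; returns the picture (400x640x3 uint8, red, green, blue); there is no depth.
- get_calibration(name): a dict with "fovy" (degrees; the focal length in pixels is half the picture's height over the tangent of half this angle, whatever the lens; pixels are square), "cx", "cy" (the principal point, pixels), "D" ([k1, k2, p1, p2, k3] as OpenCV has them; the pictures are not rectified), "origin" and "orientation" of the camera in the world; the wrist camera has in their place "mount" (4x4, takes a point from camera to tool coordinates, whose origin is the TCP and whose axes are the flange's). Camera axes: x right, y up, looking along -z (the intrinsics and any distortion apply to the point x, -y, -z); pixel columns grow to the right and rows downward; lengths in mm; the calibration is good to about 2 mm. A picture is of the moment at which its call begins: read the wrist's pose just before it. get_calibration takes no time and is no camera call.
- arm.sign_off(): hands the job in, once; it reports no verdict.
The state is a dict: "time_s": time; "joint_positions": joint angles; "qd": joint speeds; "tau": joint torques, N m; "tcp_pos": TCP position; "eef_rot": TCP orientation; "contact_force": force on the tool from outside, world axes, zero at the start; "moment": the same for the moment, N m; "finger_gap": finger opening in mm.
Only numpy, scipy, OpenCV 4.12 (cv2) and the standard library are available. Lean on these libraries where they do the work, as an engineer would, in place of code of your own. Each camera call takes 0.05 s, during which the arm holds its last target.

## Working session

There is one attempt and no reset: what is moved stays moved. The work goes in short steps, Python scripts to look and compute and a tool call to move; the robot and the scene stay as the last step left them, time stands still between calls to the robot, and variables do not carry over. Pictures are saved under pics/ and viewed, and the job is handed in when it is done.

Besides the shell and the picture viewer there is one more tool, called after "Request:" as name([rows], argument=value, ...), one row to a line, values as JSON. servo_tool: Moves the arm, as the interface text tells. Its arguments: {"type":"object","properties":{"commands":{"type":"array","items":{"type":"array","items":{"type":"array","items":{"type":"number"}}}},"claw":{"type":"number"},"squeeze":{"type":"number"}},"required":["commands"]}

```bash
mkdir -p pics; ls; python3 - <<'E'
from workcell import arm, read_camera, get_calibration
import cv2
print(arm.read_state()); print(arm.finger_overhang)
for n in ["side","top","wrist"]:
    print(n,get_calibration(n)); cv2.imwrite(f"pics/{n}0.png",read_camera(n)[:,:,::-1])
E
```

```text
pics
{'time_s': 0.0, 'joint_positions': array([ 1.44051638,  0.50830293, -0.23753214,  1.50112625,  0.12567233,
        1.14890942, -0.15483216]), 'qd': array([ 0.00028052,  0.00192682, -0.00065054, -0.00017957,  0.00136738,
       -0.00080092,  0.00045172]), 'tau': array([ 8.36893810e-05, -6.20590281e+01, -2.18622990e+00, -2.49645281e+01,
        1.27883605e-02,  1.22892269e-02, -3.50428721e-06]), 'tcp_pos': array([ 145.82982102, -607.27560965,  255.45383737]), 'eef_rot': array([ 9.93059844e-01,  1.17606851e-01, -1.08317488e-04, -8.73226482e-04]), 'contact_force': array([-0.16070282, -0.43524769, -0.07660785]), 'moment': array([-0.02443474, -0.04290049, -0.03762353]), 'finger_gap': 85.44821936725717}
25.0
side {'fovy': 56.36914601582206, 'cx': 320.1270680308148, 'cy': 201.69357751867722, 'D': array([-0.07104664,  0.        ,  0.        ,  0.        ,  0.        ]), 'origin': array([196.28736521, 583.76269596, 796.62286286]), 'orientation': array([-0.12397623,  0.35103001,  0.87665392, -0.30477162])}
top {'fovy': 54.72030079262911, 'cx': 322.8860980513807, 'cy': 192.52256726764534, 'D': array([-0.07330577,  0.        ,  0.        ,  0.        ,  0.        ]), 'origin': array([451.58236915,  70.54271389, 976.13250696]), 'orientation': array([-0.05446232,  0.05068473,  0.70995796, -0.70030323])}
wrist {'fovy': 69.57024100030901, 'cx': 316.1671555393507, 'cy': 197.31244220594087, 'D': array([-0.05265563,  0.        ,  0.        ,  0.        ,  0.        ]), 'mount': array([[-7.01747424e-04,  9.57387224e-01,  2.88806527e-01,
         7.33523282e+01],
       [ 9.99999744e-01,  7.11435667e-04,  7.14243764e-05,
        -2.63592694e-01],
       [-1.37086479e-04,  2.88806503e-01, -9.57387479e-01,
        -1.17836558e+02],
       [ 0.00000000e+00,  0.00000000e+00,  0.00000000e+00,
         1.00000000e+00]])}
```

```bash
ls pics
```

```text
side0.png
top0.png
wrist0.png
```

View pics/side0.png

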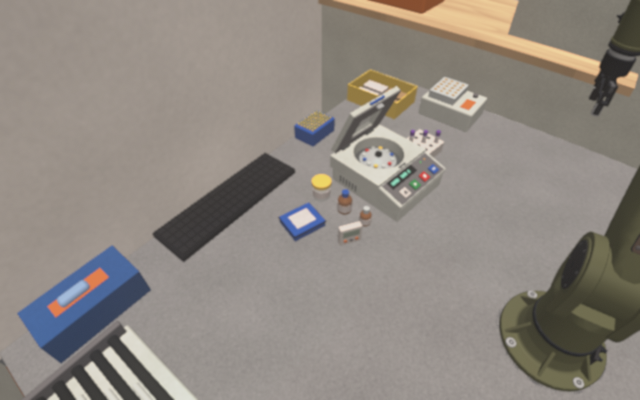

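View pics/top0.png

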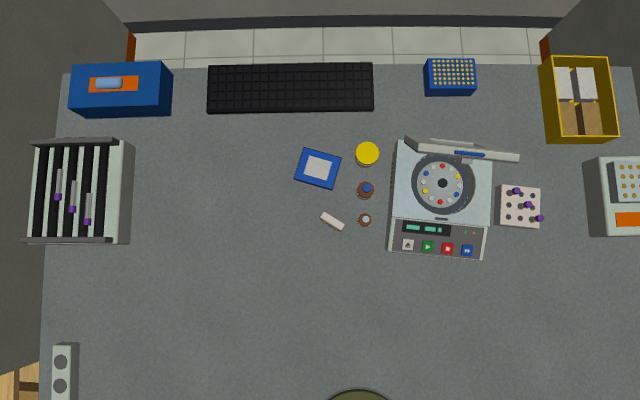

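View pics/wrist0.png

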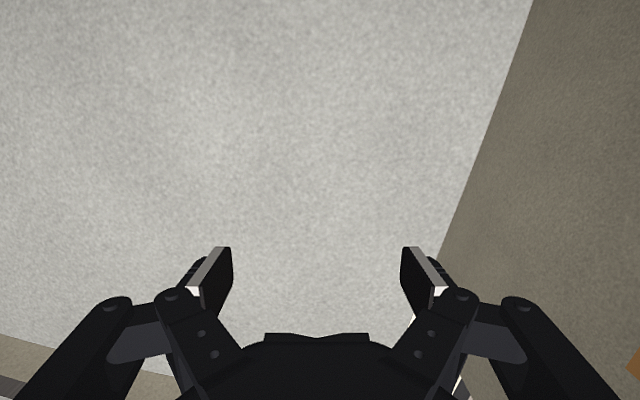

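```bash
python3 - <<'E'
import cv2
a=cv2.imread("pics/top0.png")[120:275,375:555]; cv2.imwrite("pics/topz.png",cv2.resize(a,None,fx=4.4,fy=3.87*1.137,interpolation=2)[:600])
print(cv2.resize(a,None,fx=4.4,fy=4.4).shape)
a=cv2.imread("pics/side0.png")[80:230,320:480]; cv2.imwrite("pics/sidez.png",cv2.resize(a,None,fx=4,fy=4,interpolation=2))
a=cv2.imread("pics/top0.png")[120:270,375:555]; cv2.imwrite("pics/topz.png",cv2.resize(a,None,fx=4,fy=4,interpolation=2))
E
```

```text
(682, 792, 3)
```

View pics/topz.png

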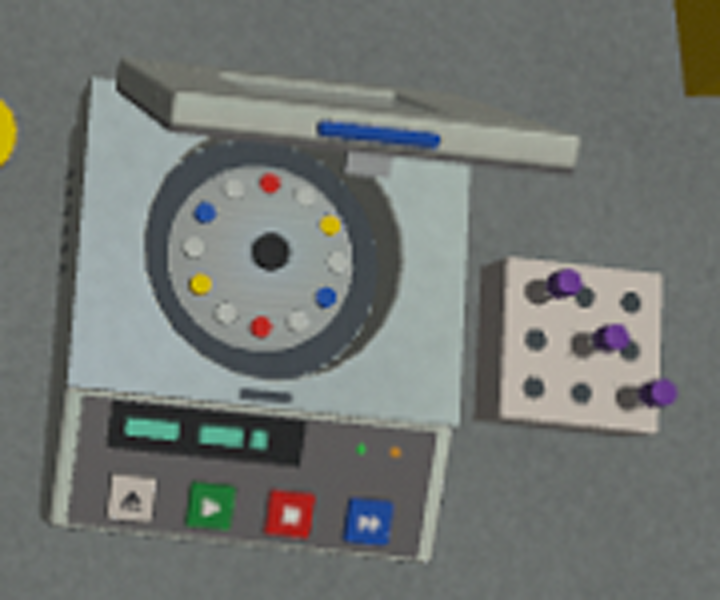

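View pics/sidez.png

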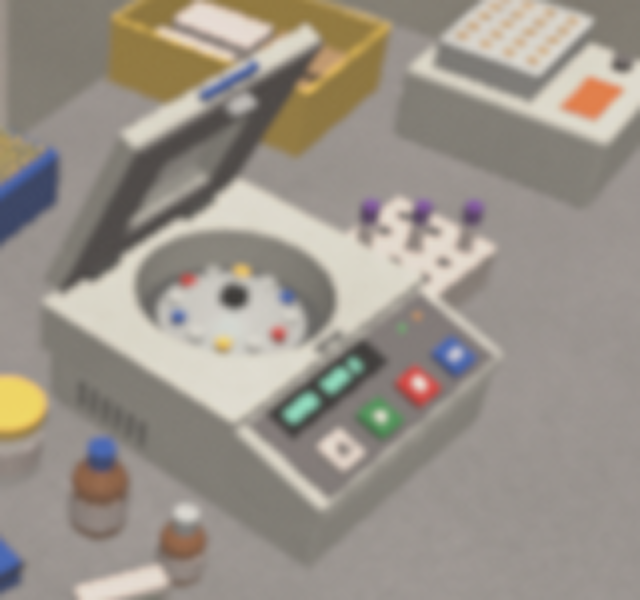

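```bash
cat > h.py <<'E'
import numpy as np, cv2
from scipy.spatial.transform import Rotation as R
from scipy.optimize import least_squares
from workcell import arm, read_camera, get_calibration
def proj(cal,P,T=None):
    P=np.atleast_2d(P).astype(float)
    if T is None: Rm=R.from_quat(cal["orientation"]).as_matrix(); o=np.array(cal["origin"])
    else: Rm,o=T
    pc=(P-o)@Rm; pc=pc*[1,-1,-1]
    f=200/np.tan(np.radians(cal["fovy"])/2)
    K=np.array([[f,0,cal["cx"]],[0,f,cal["cy"]],[0,0,1]])
    return cv2.projectPoints(pc,np.zeros(3),np.zeros(3),K,np.array(cal["D"]))[0][:,0]
def wristT(s,cal):
    M=np.array(cal["mount"]); Rt=R.from_quat(s["eef_rot"]).as_matrix()
    return Rt@M[:3,:3], Rt@M[:3,3]+s["tcp_pos"]
def local(th,sk):
    c,s=np.cos(th),np.sin(th); d=np.array([-c,0,s]);n=np.array([s,0,c]);h=np.array([116,0,100.]);Y=np.array([0,1.,0])
    a=.27; up=np.array([np.cos(a),0,np.sin(a)]); pn=np.array([-np.sin(a),0,np.cos(a)])
    k0=np.array([-130,0,73])+sk*up+8.5*pn
    L=dict(white=k0+69*Y,green=k0+23*Y,red=k0-23*Y,blue=k0-69*Y,rl=np.array([130,113,100]),fl=np.array([-50,113,100]),fr=np.array([-50,-113,100]),
      pl=np.array([-130,113,73]),pr=np.array([-130,-113,73]),
      ul=h+170*d+100*Y,ur=h+170*d-100*Y,ol=h+170*d+20*n+100*Y,orr=h+170*d+20*n-100*Y,push=h+145*d+20*n)
    return L
def world(p,v):
    return R.from_euler('z',p[2]).apply(v)+[p[0],p[1],0]
E
cat > fit.py <<'E'
from h import *
top=dict(white=(131,498),green=(211,507),red=(291,515),blue=(369,522),rl=(95,78),fl=(68,388),fr=(460,425),pl=(52,523),pr=(428,560),ul=(170,125),ur=(575,170),ol=(172,92),orr=(580,138))
side=dict(white=(341,450),green=(381,417),red=(418,384),blue=(455,355),rl=(45,300),pl=(325,505),pr=(500,355),ol=(128,133),orr=(310,25))
obs=[("top",k,(375+u/4-.4,120+v/4-.4)) for k,(u,v) in top.items()]+[("side",k,(320+u/4-.4,80+v/4-.4)) for k,(u,v) in side.items()]
cal={n:get_calibration(n) for n in("top","side")}
def res(p):
    L=local(p[3],p[4]); return np.concatenate([proj(cal[c],world(p,L[k]))[0]-uv for c,k,uv in obs])
r=least_squares(res,[600,-200,0,1.1,25],x_scale=[10,10,.1,.1,5],loss='soft_l1')
print(r.x)
for o,e in zip(obs,res(r.x).reshape(-1,2)): print(o[:2],e.round(1))
L=local(*r.x[3:])
for k in("green","push","ul","ur"): print(k,world(r.x,L[k]).round(1))
E
python3 fit.py
```

```text
[ 5.64784539e+02 -1.99158122e+02 -1.17937620e-01  1.21424784e+00
  2.17312697e+01]
('top', 'white') [0.1 0.2]
('top', 'green') [ 0. -0.]
('top', 'red') [-0.2 -0. ]
('top', 'blue') [0.  0.2]
('top', 'rl') [-0.9  0.1]
('top', 'fl') [-0.1 -1.3]
('top', 'fr') [-0.4 -0.6]
('top', 'pl') [-0.9  0.2]
('top', 'pr') [1.2 0.5]
('top', 'ul') [-0.5  2.2]
('top', 'ur') [0.5 1.9]
('top', 'ol') [0.5 0. ]
('top', 'orr') [ 1.2 -0.3]
('side', 'white') [ 0.2 -0.3]
('side', 'green') [ 0.  -0.3]
('side', 'red') [0.2 0. ]
('side', 'blue') [-0.1 -0.3]
('side', 'rl') [-1.1  0.5]
('side', 'pl') [-0.8  1.5]
('side', 'pr') [ 1.2 -0.6]
('side', 'ol') [-2.1 -0.9]
('side', 'orr') [-0.5 -1.1]
green [ 456.9 -163.2   87. ]
push [ 648.3 -209.1  242.9]
ul [ 632.8 -106.5  259.3]
ur [ 609.3 -305.1  259.3]
```

```bash
cat >> h.py <<'E'
def tgt(yaw,tilt=0):
    # tool z down; tilt>0: tool z leans toward +x(local)
    x=np.array([np.cos(tilt),0,np.sin(tilt)]); z=np.array([np.sin(tilt),0,-np.cos(tilt)]); y=np.cross(z,x)
    return R.from_euler('z',yaw)*R.from_matrix(np.array([x,y,z]).T)
def rel(pos,Rt,base=None):
    s=arm.read_state() if base is None else base
    R0=R.from_quat(s["eef_rot"]); d=R0.inv().apply(np.array(pos)-s["tcp_pos"])/1000
    print("t",round(s["time_s"],2),"shift",d.round(4),"rot",(R0.inv()*Rt).as_rotvec().round(4))
E
python3 - <<'E'
from h import *
rel([400,-440,340],tgt(-.118)); rel([715,-215,340],tgt(-.118))
E
```

```text
t 0.15 shift [ 0.2862 -0.1035 -0.0842] rot [-1.300e-03  3.000e-04  3.538e-01]
t 0.15 shift [ 0.645  -0.2487 -0.0841] rot [-1.300e-03  3.000e-04  3.538e-01]
```

Request:
servo_tool([
  [[0.01, 0, -0.02, 0, 0, 0.02], [0.04, -0.01, -0.05, 0, 0, 0.06], [0.075, -0.025, -0.075, 0, 0, 0.12], [0.11, -0.04, -0.084, 0, 0, 0.19], [0.145, -0.053, -0.084, 0, 0, 0.26], [0.18, -0.066, -0.084, 0, 0, 0.32], [0.215, -0.08, -0.084, 0, 0, 0.354], [0.25, -0.093, -0.084, 0, 0, 0.354], [0.275, -0.1, -0.084, 0, 0, 0.354], [0.286, -0.104, -0.084, 0, 0, 0.354]],
], claw=0, squeeze=20)

```text
time_s: 0.98
tcp_pos: [403.9, -436.2, 340.1]
eef_rot: [0.998, -0.056, 0.001, -0.001]
contact_force: [0.4, 1.6, -0.7]
finger_gap: 0.4
```

```bash
python3 - <<'E'
from h import *
s=arm.read_state();print(s["tcp_pos"],s["finger_gap"],s["contact_force"])
rel([715,-215,340],tgt(-.118))
E
```

```text
[ 403.87283854 -436.21879096  340.07870191] 0.3963382544465781 [ 0.36130285  1.57787237 -0.69907057]
t 0.98 shift [ 0.2844 -0.2547  0.001 ] rot [-0.0021 -0.0015  0.0058]
```

Request:
servo_tool([
  [[0.015, -0.014, 0, 0, 0, 0], [0.042, -0.038, 0, 0, 0, 0], [0.075, -0.067, 0, 0, 0, 0], [0.11, -0.098, 0, 0, 0, 0], [0.145, -0.13, 0, 0, 0, 0], [0.18, -0.161, 0, 0, 0, 0], [0.215, -0.192, 0, 0, 0, 0], [0.25, -0.224, 0, 0, 0, 0], [0.275, -0.246, 0, 0, 0, 0], [0.284, -0.254, 0, 0, 0, 0]],
])

```text
time_s: 1.82
tcp_pos: [713.5, -219.1, 339.4]
eef_rot: [0.998, -0.059, -0.0, -0.0]
contact_force: [0.5, -0.4, 0.5]
finger_gap: 0.0
```

```bash
python3 - <<'E'
from h import *
s=arm.read_state();print(s["tcp_pos"],s["joint_positions"])
for n in("top","wrist","side"):cv2.imwrite(f"pics/{n}1.png",read_camera(n)[:,:,::-1])
a=cv2.imread("pics/side1.png")[20:220,300:500]; cv2.imwrite("pics/side1z.png",cv2.resize(a,None,fx=3,fy=3,interpolation=2))
E
```

```text
[ 713.48147178 -219.09972887  339.42540135] [ 0.36975114  0.68861376 -0.25410768  0.93428904  0.1598782   1.53596609
 -1.52192102]
```

View pics/side1z.png

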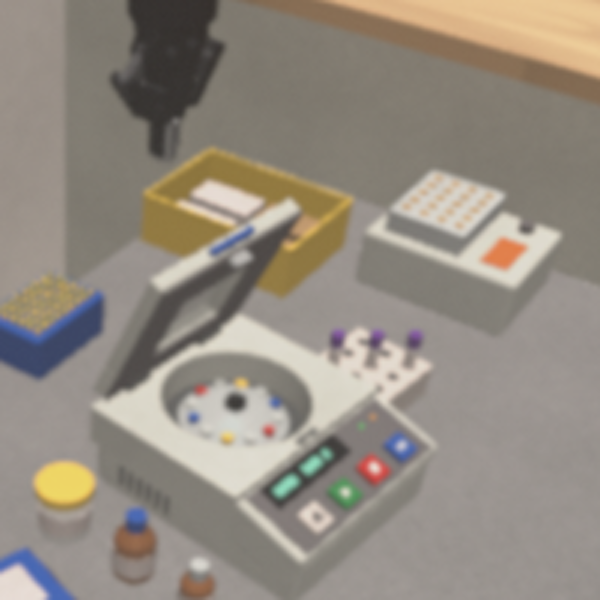

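View pics/wrist1.png

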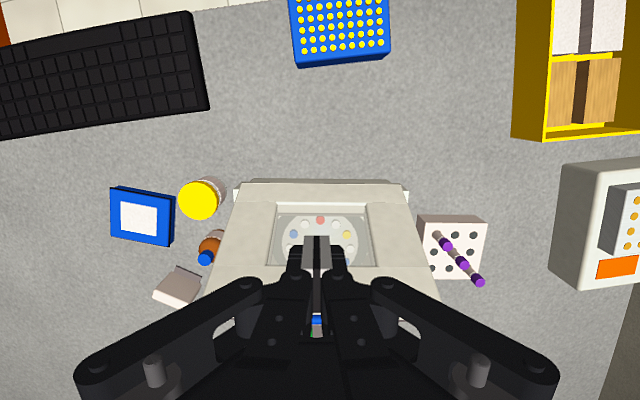

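Request:
servo_tool([
  [[0, 0, 0.006, 0, 0, 0], [0, 0, 0.016, 0, 0, 0], [-0.003, -0.001, 0.028, 0, 0, 0], [-0.008, -0.002, 0.04, 0, 0, 0], [-0.014, -0.002, 0.052, 0, 0, 0], [-0.02, -0.002, 0.062, 0, 0, 0], [-0.026, -0.002, 0.068, 0, 0, 0], [-0.03, -0.002, 0.071, 0, 0, 0], [-0.033, -0.002, 0.071, 0, 0, 0], [-0.034, -0.002, 0.071, 0, 0, 0]],
])

```text
time_s: 2.8
tcp_pos: [677.3, -216.3, 269.7]
eef_rot: [0.998, -0.06, 0.0, 0.0]
contact_force: [-0.1, -0.6, 0.2]
finger_gap: -0.1
```

```bash
cat >>h.py <<'E'
P=np.array([564.8,-199.2,-.118])
def loc(v): return R.from_euler('z',-P[2]).apply(np.array(v)-[P[0],P[1],0])
def C(th): return np.array([116-145*np.cos(th)+20*np.sin(th)+11,0,100+145*np.sin(th)+20*np.cos(th)+25])
E
python3 - <<'E'
from h import *
s=arm.read_state();print(s["tcp_pos"],loc(s["tcp_pos"]),s["contact_force"])
cv2.imwrite("pics/s2.png",read_camera("side")[:,:,::-1])
cv2.imwrite("pics/t2.png",cv2.resize(read_camera("top")[110:280,370:560,::-1],None,fx=3.5,fy=3.5,interpolation=2))
a=cv2.imread("pics/s2.png")[20:170,300:480]; cv2.imwrite("pics/s2z.png",cv2.resize(a,None,fx=4,fy=4,interpolation=2))
cal=get_calibration("side"); print((proj(cal,s["tcp_pos"]-[0,0,25])-[300,20])*4)
E
```

```text
[ 677.25294677 -216.25223463  269.69484009] [113.67845473  -3.69497948 269.69484009] [-0.10439224 -0.59481941  0.21316169]
[[255.04237854 315.36964917]]
```

View pics/s2z.png

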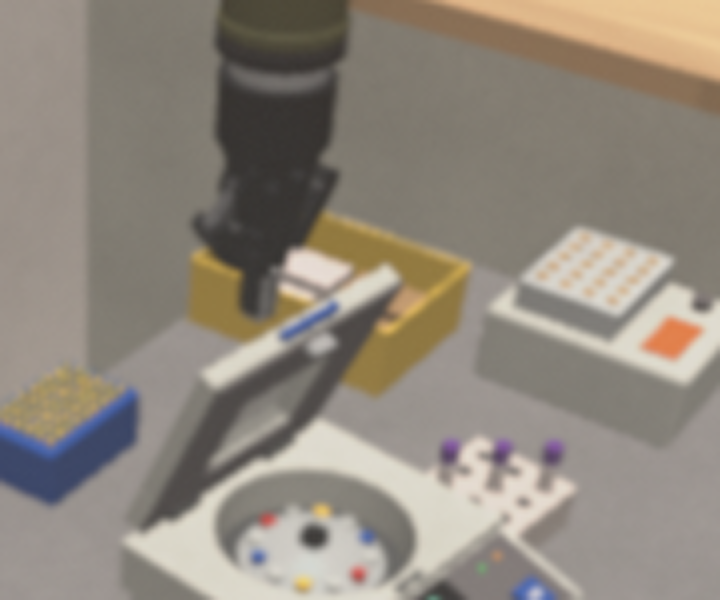

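View pics/t2.png

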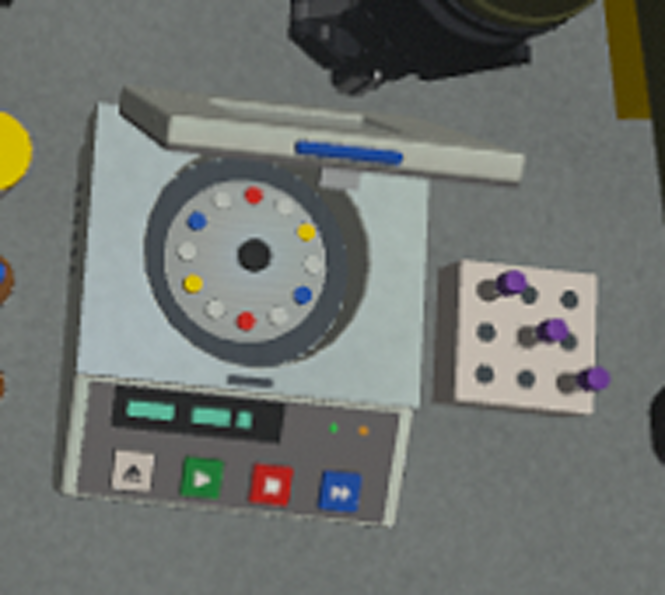

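```bash
cat >arc.py <<'E'
from h import *
import sys
s=arm.read_state();l=loc(s["tcp_pos"]);print(s["time_s"],l,s["contact_force"])
for th in np.linspace(float(sys.argv[1]),float(sys.argv[2]),11)[1:]:
    d=C(th)-l; print(round(th,3),np.array([d[0],-d[1],-d[2]]).round(1))
E
python3 arc.py 1.38 0.98
```

```text
2.9 [114.47681715  -3.02771062 270.08666901] [-0.02296732 -0.18345734  0.60630023]
1.34 [-1.2 -3.  -0.6]
1.3 [-7. -3.  0.]
1.26 [-12.8  -3.    0.9]
1.22 [-18.5  -3.    2. ]
1.18 [-24.2  -3.    3.4]
1.14 [-29.9  -3.    5. ]
1.1 [-35.4  -3.    6.8]
1.06 [-40.9  -3.    8.8]
1.02 [-46.3  -3.   11.1]
0.98 [-51.6  -3.   13.5]
```

Request:
servo_tool([
  [[-0.002, -0.002, 0, 0, 0, 0], [-0.007, -0.003, 0, 0, 0, 0], [-0.012, -0.003, 0.001, 0, 0, 0], [-0.016, -0.003, 0.0015, 0, 0, 0], [-0.02, -0.003, 0.0025, 0, 0, 0], [-0.024, -0.003, 0.0035, 0, 0, 0], [-0.028, -0.003, 0.0045, 0, 0, 0], [-0.032, -0.003, 0.0055, 0, 0, 0], [-0.036, -0.003, 0.007, 0, 0, 0], [-0.04, -0.003, 0.0085, 0, 0, 0]],
])

```text
time_s: 3.73
tcp_pos: [638.7, -207.3, 260.7]
eef_rot: [0.998, -0.059, 0.0, -0.0]
contact_force: [3.4, -0.9, -0.3]
finger_gap: 0.2
```

```bash
python3 arc.py 1.06 0.66; python3 - <<'E'
from h import *
cv2.imwrite("pics/s3z.png",cv2.resize(read_camera("side")[20:170,300:480,::-1],None,fx=4,fy=4,interpolation=2))
E
```

```text
3.7333 [ 74.30189477   0.67299111 260.70317188] [ 3.42369897 -0.93299057 -0.34199351]
1.02 [-6.1  0.7  1.7]
0.98 [-11.5   0.7   4.1]
0.94 [-16.7   0.7   6.8]
0.9 [-21.8   0.7   9.7]
0.86 [-26.7   0.7  12.8]
0.82 [-31.6   0.7  16. ]
0.78 [-36.3   0.7  19.5]
0.74 [-40.9   0.7  23.2]
0.7 [-45.3   0.7  27. ]
0.66 [-49.6   0.7  31. ]
```

View pics/s3z.png

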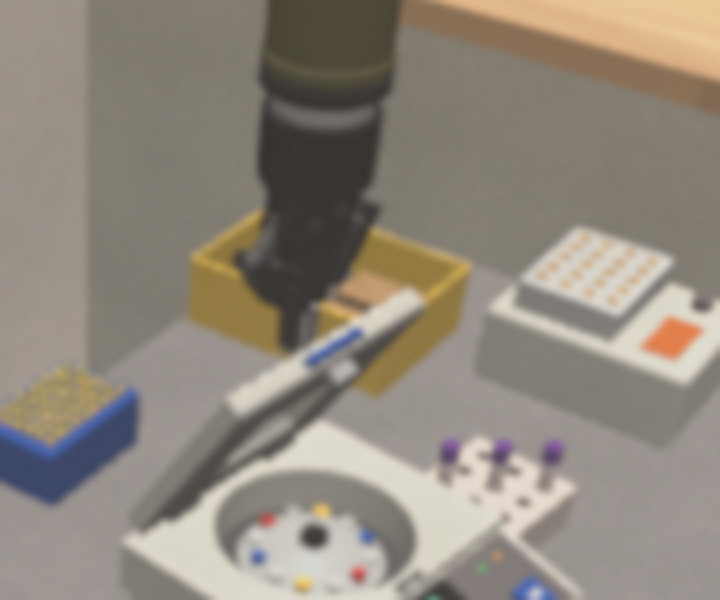

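Request:
servo_tool([
  [[-0.0055, 0, 0.002, 0, 0, 0], [-0.011, 0, 0.0045, 0, 0, 0], [-0.0165, 0, 0.007, 0, 0, 0], [-0.0215, 0, 0.01, 0, 0, 0], [-0.0265, 0, 0.013, 0, 0, 0], [-0.0315, 0, 0.016, 0, 0, 0], [-0.036, 0, 0.0195, 0, 0, 0], [-0.041, 0, 0.023, 0, 0, 0], [-0.0455, 0, 0.027, 0, 0, 0], [-0.0495, 0, 0.031, 0, 0, 0]],
])

```text
time_s: 4.62
tcp_pos: [589.1, -201.5, 229.4]
eef_rot: [0.998, -0.059, -0.0, 0.0]
contact_force: [2.1, 0.8, 0.8]
finger_gap: -0.1
```

```bash
python3 arc.py 0.67 0.32
```

```text
4.6167 [ 24.35662264   0.61006499 229.44844831] [2.12220272 0.80894406 0.80841097]
0.635 [-2.2  0.6  2.3]
0.6 [-5.7  0.6  6.1]
0.565 [-9.1  0.6  9.9]
0.53 [-12.4   0.6  13.9]
0.495 [-15.5   0.6  18. ]
0.46 [-18.4   0.6  22.2]
0.425 [-21.2   0.6  26.4]
0.39 [-23.9   0.6  30.8]
0.355 [-26.4   0.6  35.3]
0.32 [-28.7   0.6  39.9]
```

Request:
servo_tool([
  [[-0.0025, 0, 0.0025, 0, 0, 0], [-0.006, 0, 0.006, 0, 0, 0], [-0.009, 0, 0.01, 0, 0, 0], [-0.0125, 0, 0.014, 0, 0, 0], [-0.0155, 0, 0.018, 0, 0, 0], [-0.0185, 0, 0.022, 0, 0, 0], [-0.021, 0, 0.0265, 0, 0, 0], [-0.024, 0, 0.031, 0, 0, 0], [-0.0265, 0, 0.0355, 0, 0, 0], [-0.0285, 0, 0.04, 0, 0, 0]],
])

```text
time_s: 5.45
tcp_pos: [561.0, -198.1, 189.3]
eef_rot: [0.998, -0.059, -0.0, -0.0]
contact_force: [0.4, -0.7, 2.0]
finger_gap: 0.1
```

```bash
python3 arc.py 0.33 0.1;python3 - <<'E'
from h import *
cv2.imwrite("pics/s4z.png",cv2.resize(read_camera("side")[20:200,300:480,::-1],None,fx=3.3,fy=3.3,interpolation=2))
E
```

```text
5.45 [ -3.94096833   0.63517471 189.2979587 ] [ 0.43849573 -0.70940194  2.01650892]
0.307 [-1.2  0.6  1.4]
0.284 [-2.6  0.6  4.5]
0.261 [-4.   0.6  7.6]
0.238 [-5.3  0.6 10.7]
0.215 [-6.5  0.6 13.8]
0.192 [-7.6  0.6 17. ]
0.169 [-8.6  0.6 20.2]
0.146 [-9.6  0.6 23.4]
0.123 [-10.5   0.6  26.7]
0.1 [-11.3   0.6  29.9]
```

View pics/s4z.png

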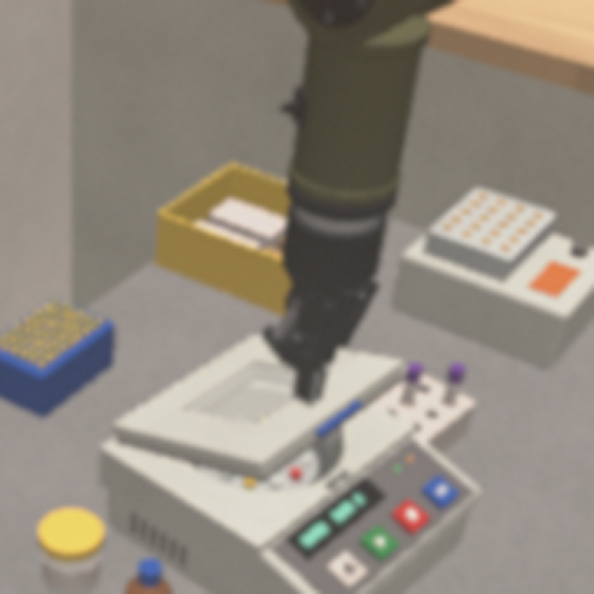

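Lid is about 0.33 rad open, and the fingertip sits on its front frame near the blue handle at (310,390). Continuing, more slowly.

Request:
servo_tool([
  [[-0.001, 0, 0.0025, 0, 0, 0], [-0.0025, 0, 0.0055, 0, 0, 0], [-0.004, 0, 0.0085, 0, 0, 0], [-0.0053, 0, 0.0115, 0, 0, 0], [-0.0065, 0, 0.0145, 0, 0, 0], [-0.0076, 0, 0.0175, 0, 0, 0], [-0.0086, 0, 0.0205, 0, 0, 0], [-0.0096, 0, 0.0235, 0, 0, 0], [-0.0105, 0, 0.026, 0, 0, 0], [-0.011, 0, 0.028, 0, 0, 0]],
])

```text
time_s: 6.33
tcp_pos: [550.3, -196.8, 161.4]
eef_rot: [0.998, -0.059, -0.0, -0.0]
contact_force: [0.3, 0.0, 1.1]
finger_gap: 0.0
```

```bash
python3 arc.py 0.12 0.0
```

```text
6.3333 [-14.6614237    0.67163276 161.42986035] [0.25104062 0.00506987 1.08987659]
0.108 [-0.3  0.7  0.9]
0.096 [-0.8  0.7  2.6]
0.084 [-1.1  0.7  4.3]
0.072 [-1.5  0.7  6.1]
0.06 [-1.9  0.7  7.8]
0.048 [-2.2  0.7  9.5]
0.036 [-2.5  0.7 11.2]
0.024 [-2.8  0.7 13. ]
0.012 [-3.1  0.7 14.7]
0.0 [-3.3  0.7 16.4]
```

Request:
servo_tool([
  [[-0.0003, 0, 0.0015, 0, 0, 0], [-0.0006, 0, 0.003, 0, 0, 0], [-0.001, 0, 0.0045, 0, 0, 0], [-0.0014, 0, 0.0058, 0, 0, 0], [-0.0018, 0, 0.007, 0, 0, 0], [-0.002, 0, 0.0082, 0, 0, 0], [-0.0023, 0, 0.0094, 0, 0, 0], [-0.0025, 0, 0.0105, 0, 0, 0], [-0.0027, 0, 0.0115, 0, 0, 0], [-0.0029, 0, 0.0125, 0, 0, 0]],
])

```text
time_s: 7.17
tcp_pos: [547.6, -196.5, 149.2]
eef_rot: [0.998, -0.059, 0.0, -0.0]
contact_force: [0.5, -0.7, 0.8]
finger_gap: 0.1
```

Request:
servo_tool([
  [[-0.0002, 0, 0.0007, 0, 0, 0], [-0.0003, 0, 0.0013, 0, 0, 0], [-0.0004, 0, 0.0018, 0, 0, 0], [-0.0004, 0, 0.0022, 0, 0, 0], [-0.0004, 0, 0.0026, 0, 0, 0], [-0.0004, 0, 0.003, 0, 0, 0], [-0.0004, 0, 0.0034, 0, 0, 0], [-0.0004, 0, 0.0037, 0, 0, 0], [-0.0004, 0, 0.004, 0, 0, 0], [-0.0004, 0, 0.004, 0, 0, 0]],
])

```text
time_s: 8.0
tcp_pos: [546.9, -196.4, 145.2]
eef_rot: [0.998, -0.059, -0.0, -0.0]
contact_force: [-0.9, -0.1, 0.3]
finger_gap: 0.3
```

Request:
servo_tool([
  [[0, 0, 0.0003, 0, 0, 0], [0, 0, 0.0006, 0, 0, 0], [0, 0, 0.0009, 0, 0, 0], [0, 0, 0.0012, 0, 0, 0], [0, 0, 0.0015, 0, 0, 0], [0, 0, 0.0015, 0, 0, 0], [0, 0, 0.0015, 0, 0, 0], [0, 0, 0.0015, 0, 0, 0], [0, 0, 0.0015, 0, 0, 0], [0, 0, 0.0015, 0, 0, 0]],
])

```text
time_s: 8.83
tcp_pos: [547.0, -196.4, 145.0]
eef_rot: [0.998, -0.059, 0.0, 0.0]
contact_force: [-4.6, 1.7, 12.9]
finger_gap: 0.1
```

```bash
python3 - <<'E'
from h import *
print(arm.read_state()["contact_force"])
cv2.imwrite("pics/s5z.png",cv2.resize(read_camera("side")[60:220,310:480,::-1],None,fx=3.7,fy=3.7,interpolation=2))
E
```

```text
[-4.58046363  1.67366514 12.92148518]
```

View pics/s5z.png

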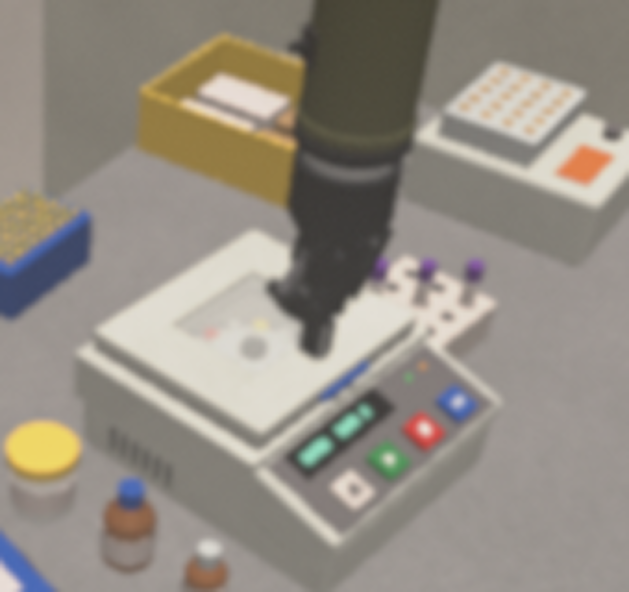

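Request:
servo_tool([
  [[0, 0, -0.001, 0, 0, 0], [0, 0, -0.003, 0, 0, 0], [0, 0, -0.007, 0, 0, 0], [0, 0, -0.015, 0, 0, 0], [0, 0, -0.025, 0, 0, 0], [0, 0, -0.035, 0, 0, 0], [-0.005, 0, -0.045, 0, 0, 0], [-0.015, 0, -0.05, 0, 0, 0], [-0.025, 0, -0.052, 0, 0, 0], [-0.03, 0, -0.052, 0, 0, 0]],
])

```text
time_s: 9.72
tcp_pos: [515.5, -192.9, 196.5]
eef_rot: [0.998, -0.059, -0.0, 0.0]
contact_force: [-0.7, -0.1, 0.3]
finger_gap: 0.3
```

```bash
python3 - <<'E'
from h import *
s=arm.read_state();print(s["tcp_pos"],s["contact_force"])
pn=np.array([-np.sin(.27),0,np.cos(.27)]); k=np.array([-111.4,23,87])
rel(world(P,k+pn*(25+45)),tgt(-.118,.27))
cv2.imwrite("pics/s6z.png",cv2.resize(read_camera("side")[60:220,310:480,::-1],None,fx=3.7,fy=3.7,interpolation=2))
c=get_calibration("wrist");s=arm.read_state();im=read_camera("wrist")[:,:,::-1].copy()
print(proj(c,[world(P,k),world(P,k+[0,46,0])],wristT(s,c)));cv2.imwrite("pics/w6.png",im)
E
```

```text
[ 515.54547586 -192.93062679  196.46550918] [-0.6643217  -0.09076377  0.31641247]
t 9.72 shift [-0.0804 -0.0225  0.042 ] rot [ 0.0006  0.2702 -0.0007]
[[291.04449858 267.89351197]
 [239.75209704 267.75383735]]
```

View pics/s6z.png

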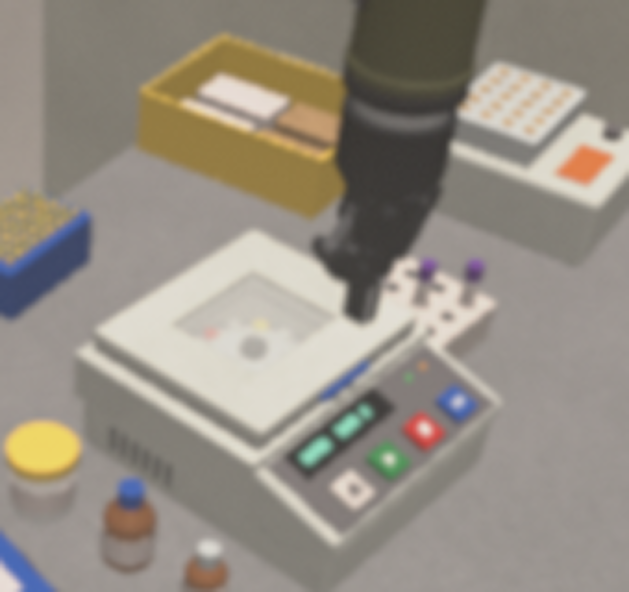

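View pics/w6.png

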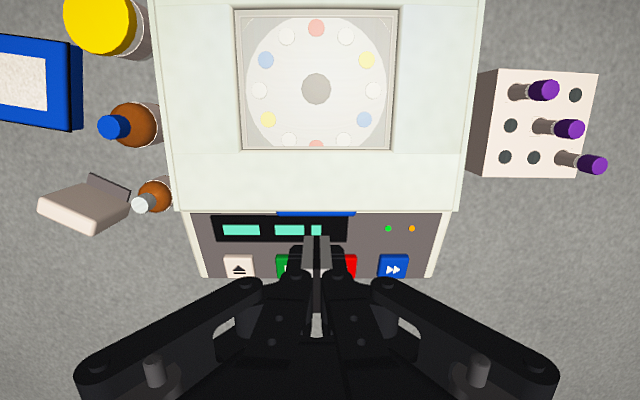

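Request:
servo_tool([
  [[-0.008, -0.002, 0, 0, 0.02, 0], [-0.02, -0.006, 0, 0, 0.06, 0], [-0.034, -0.01, 0.002, 0, 0.11, 0], [-0.048, -0.014, 0.008, 0, 0.16, 0], [-0.06, -0.018, 0.016, 0, 0.21, 0], [-0.07, -0.021, 0.025, 0, 0.25, 0], [-0.077, -0.022, 0.034, 0, 0.27, 0], [-0.08, -0.0225, 0.04, 0, 0.27, 0], [-0.0804, -0.0225, 0.042, 0, 0.27, 0], [-0.0804, -0.0225, 0.042, 0, 0.27, 0]],
])

```text
time_s: 10.65
tcp_pos: [440.8, -161.2, 153.5]
eef_rot: [0.989, -0.059, 0.134, 0.008]
contact_force: [0.2, -0.2, 0.1]
finger_gap: 0.1
```

```bash
python3 - <<'E'
from h import *
s=arm.read_state();print(s["tcp_pos"],s["contact_force"])
pn=np.array([-np.sin(.27),0,np.cos(.27)]); k=np.array([-111.4,23,87])
for g in(10,0):rel(world(P,k+pn*(25+g)),tgt(-.118,.27))
c=get_calibration("wrist");s=arm.read_state();im=read_camera("wrist")[:,:,::-1].copy()
cv2.imwrite("pics/w7.png",im)
cv2.imwrite("pics/s7z.png",cv2.resize(read_camera("side")[60:220,310:480,::-1],None,fx=3.7,fy=3.7,interpolation=2))
E
```

```text
[ 440.76799587 -161.23333068  153.49125692] [ 0.2486518  -0.17684774  0.09665199]
t 10.65 shift [-0.0021  0.0001  0.0334] rot [-0.0002  0.0008 -0.0002]
t 10.65 shift [-0.002   0.0001  0.0434] rot [-0.0002  0.0008 -0.0002]
```

View pics/w7.png

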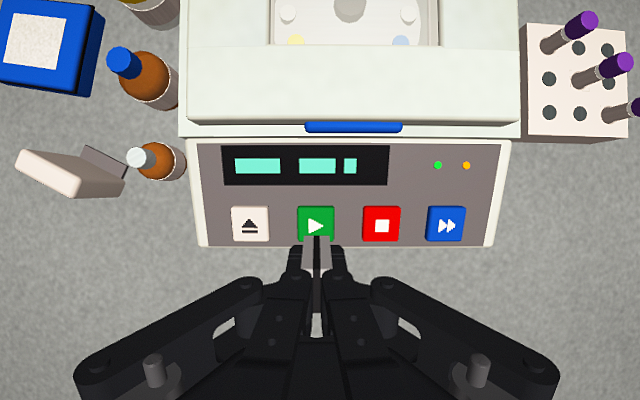

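View pics/s7z.png

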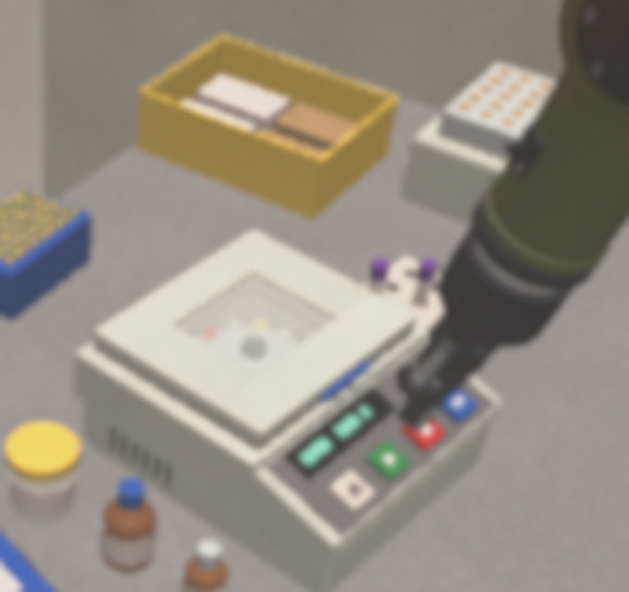

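Request:
servo_tool([
  [[0, 0, 0.003, 0, 0, 0], [-0.001, 0, 0.008, 0, 0, 0], [-0.001, 0, 0.014, 0, 0, 0], [-0.002, 0, 0.02, 0, 0, 0], [-0.002, 0, 0.026, 0, 0, 0], [-0.002, 0, 0.031, 0, 0, 0], [-0.002, 0, 0.034, 0, 0, 0], [-0.002, 0, 0.036, 0, 0, 0], [-0.002, 0, 0.037, 0, 0, 0], [-0.002, 0, 0.037, 0, 0, 0]],
])

```text
time_s: 11.58
tcp_pos: [448.2, -162.0, 117.5]
eef_rot: [0.989, -0.058, 0.134, 0.008]
contact_force: [-0.2, -0.7, 0.1]
finger_gap: -0.5
```

```bash
python3 - <<'E'
from h import *
s=arm.read_state();print(s["tcp_pos"],s["contact_force"])
pn=np.array([-np.sin(.27),0,np.cos(.27)]); k=np.array([-111.4,23,87])
for g in(0,):rel(world(P,k+pn*(25+g)),tgt(-.118,.27))
c=get_calibration("wrist");s=arm.read_state();im=read_camera("wrist")[:,:,::-1].copy()
cv2.imwrite("pics/w8.png",im)
print(proj(c,world(P,k),wristT(s,c)),proj(c,world(P,k+[0,46,0]),wristT(s,c)))
E
```

```text
[ 448.17230631 -161.98887839  117.45334934] [-0.17217846 -0.67042991  0.11997785]
t 11.58 shift [0.0004 0.0002 0.0067] rot [-0.      0.0002 -0.0001]
[[316.90962077 244.02122365]] [[236.70151897 243.90261549]]
```

View pics/w8.png

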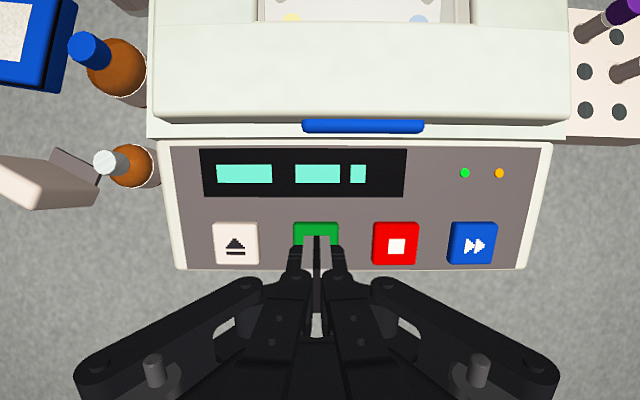

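Request:
servo_tool([
  [[0, 0, 0.001, 0, 0, 0], [0, 0, 0.002, 0, 0, 0], [0, 0, 0.003, 0, 0, 0], [0, 0, 0.004, 0, 0, 0], [0, 0, 0.005, 0, 0, 0], [0, 0, 0.006, 0, 0, 0], [0, 0, 0.007, 0, 0, 0], [0, 0, 0.008, 0, 0, 0], [0, 0, 0.009, 0, 0, 0], [0, 0, 0.009, 0, 0, 0]],
])

```text
time_s: 12.47
tcp_pos: [450.5, -162.3, 108.9]
eef_rot: [0.989, -0.059, 0.134, 0.008]
contact_force: [-0.4, 0.2, 3.6]
finger_gap: 0.1
```

Request:
servo_tool([
  [[0, 0, 0.0005, 0, 0, 0], [0, 0, 0.001, 0, 0, 0], [0, 0, 0.0012, 0, 0, 0], [0, 0, 0.0012, 0, 0, 0], [0, 0, 0.0012, 0, 0, 0], [0, 0, 0.0012, 0, 0, 0], [0, 0, 0.0012, 0, 0, 0], [0, 0, 0.0012, 0, 0, 0], [0, 0, 0.0012, 0, 0, 0], [0, 0, 0.0012, 0, 0, 0]],
])

```text
time_s: 13.3
tcp_pos: [450.8, -162.3, 107.8]
eef_rot: [0.989, -0.059, 0.134, 0.008]
contact_force: [-1.9, -0.3, 3.7]
finger_gap: 0.1
```

```bash
python3 - <<'E'
from h import *
s=arm.read_state();print(s["tcp_pos"],s["contact_force"])
cv2.imwrite("pics/w9.png",read_camera("wrist")[:,:,::-1])
for i in range(3): read_camera("top"); print(arm.read_state()["contact_force"])
E
```

```text
[ 450.79884646 -162.34533579  107.77119261] [-1.93666574 -0.33088767  3.6725559 ]
[-1.96853312  0.9521967   4.8750755 ]
[-1.06223839  0.07449013  4.38363   ]
[-1.33829482  0.47461493  4.77809961]
```

View pics/w9.png

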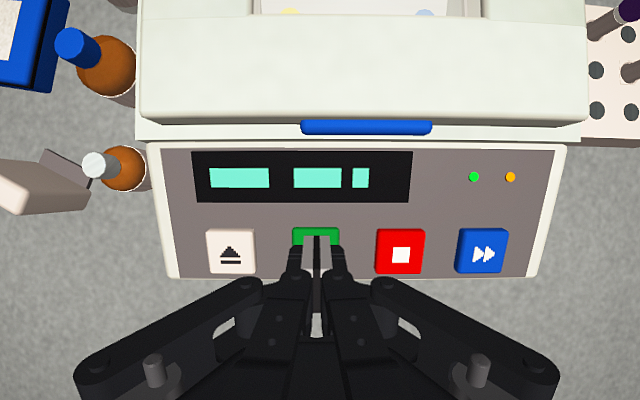

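Request:
servo_tool([
  [[0, 0, -0.001, 0, 0, 0], [0, 0, -0.003, 0, 0, 0], [0, 0, -0.006, 0, 0, 0], [0, 0, -0.012, 0, 0, 0], [0, 0, -0.022, 0, 0, 0], [0, 0, -0.034, 0, 0, 0], [0, 0, -0.048, 0, 0, 0], [0, 0, -0.062, 0, 0, 0], [0, 0, -0.075, 0, 0, 0], [0, 0, -0.08, 0, 0, 0]],
])

```text
time_s: 14.33
tcp_pos: [429.5, -159.9, 186.6]
eef_rot: [0.989, -0.059, 0.135, 0.008]
contact_force: [0.7, -0.2, -0.3]
finger_gap: 0.1
```

```bash
python3 - <<'E'
from h import *
s=arm.read_state();print(s["tcp_pos"],s["contact_force"])
cv2.imwrite("pics/w10.png",read_camera("wrist")[:,:,::-1])
cv2.imwrite("pics/s10z.png",cv2.resize(read_camera("side")[60:220,310:480,::-1],None,fx=3.7,fy=3.7,interpolation=2))
E
```

```text
[ 429.54578534 -159.89342058  186.58743878] [ 0.73488777 -0.18747711 -0.33271933]
```

View pics/w10.png

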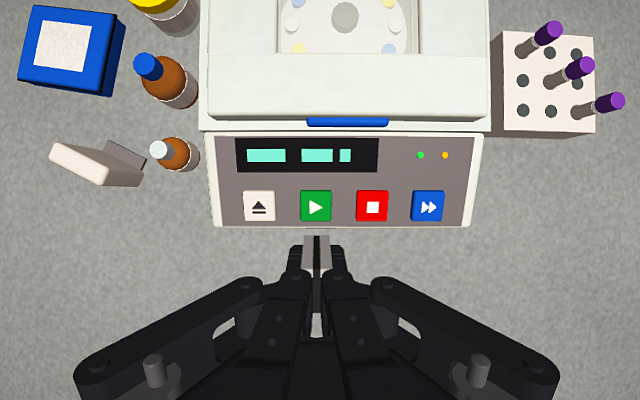

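View pics/s10z.png

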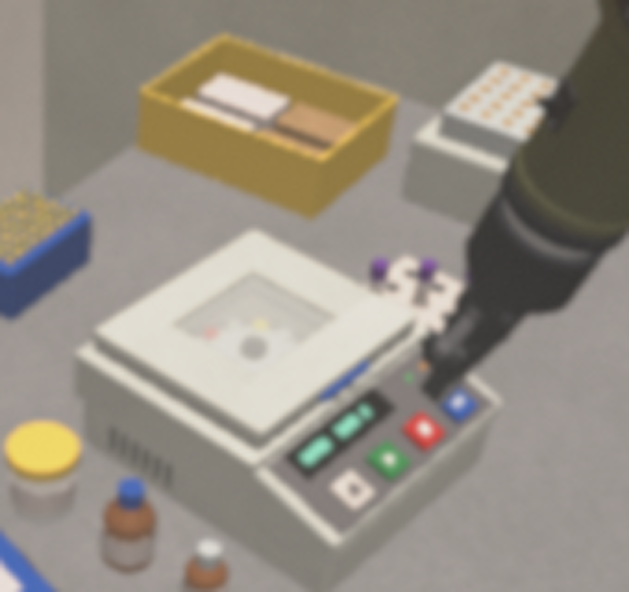

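The lid is flush, all four keys are up, and the loose items and tubes have not moved. The tool is clear, so I'm handing in.

```bash
python3 - <<'E'
from workcell import arm
print(arm.sign_off())
E
```

```text
the job is handed in; nothing more can be done
None
```

The lid is shut and the green start key has been pressed once and let go. I handed the job in at about 14.4 s of the 48 s allowed.

- **Lid:** I pushed it down with closed fingertips along its arc, slowing to a few mm/s at the end. It met its stop with the fingertips at the expected shut height of about 120 mm, with about 13 N on it. It stayed flush after I let go.
- **Start key:** I pressed it along the panel's normal with about 5 N. That is roughly 4 mm of travel from the force readings, past the 2.5 mm needed, but I did not measure the travel directly. The display showed no visible change during the press or after it, so I have no separate sign that the command was taken.
- **Last checks:** The final pictures show all four keys up. The tubes and the bottles, jar, timer and slide box in view look unmoved. The tool is about 80 mm clear and reads no contact. No check failed or disagreed.

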